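# Lock the board tray with the red pin

## Robot

A 6-joint arm with a two-finger parallel gripper is mounted at the origin on the work surface. World frame = base frame: x ahead of the robot, y to its left, z up, the work surface at z = 0. Lengths are in m, angles in rad, forces in N, time in s.
With the tool pointing down it reaches from about 0.35 to 1 m from the base axis. Payload 7.1 kg.
Tool frame: the origin (TCP) lies at the very end of the fingers, on their centre line; the grasp point (between the pads) lies 19 mm behind it; z points along the fingers, y is the direction in which the jaws open and shut (so a half turn about z gives the same grasp; the last joint's range is limited). The gripper opens to 85 mm and grips with 20 to 120 N. Pads are 22 mm wide; open, the fingers measure 114 mm over their backs; the gripper's body (76 mm by 85 mm) begins 54 mm behind the grasp point. The pads swing forward as they close: fully open they stand 13 mm farther back than shut.
Start: joints at [-0.019, 0.423, 1.63, -0, 1.089, -0.019], TCP at [0.625, 0, 0.231] pointing down, gripper open.
Joint ranges: [-3, 3], [-0.9, 2.11], [0.09, 2.58], [-1.31, 4.45], [0.11, 2.69], [-2.54, 2.54]. Speed limits (rad/s): [2.39, 2.39, 3.01, 3.14, 3.14, 3.14].

## Interface

Orientations are given as a unit quaternion [w, x, y, z].
In Python, from bench import monitor, vision, workorder gives the robot as it stands.
- The arm moves only by the tool arm_command, never from a script. Its argument "moves" is a list of rows, each a list of 3 entries, a list of its own where there are three numbers: the shift along the tool's x, y, z in cm, then the turn about the tool's z in degrees, then the closure in counts, from 0 (fully open) to 255 (shut). In form: [[[dx, dy, dz], twist, jaw], ...]. A call has exactly 8 rows; each row is the pose to reach, as a shift and turn from the pose measured when the call began, along the tool's axes at that moment; what a row does not reach only later rows make up. A row lasts 1/8 s, in which the tool goes at most 62.5 mm and 10.7 degrees, less where a joint would pass 70% of its speed; a pose out of reach is approached as far as the arm can. A call with a gripper value outside its range is refused whole. The fingers move at their own pace and stop on an object; "grip_force" is the grip in N (left out, the last holds). Time passes only in rows, so rows that repeat a pose let the fingers close, or fill a call up. It gives the time, the measured TCP pose, the force and the opening at its end, in the units of the state.
- monitor.sense(): the state, without advancing time (a new reading comes with each control period).
- vision.capture(name): name is "scene" or "side" or "wrist"; returns (picture, depth): 480x640x3 uint8, blue, green, red; 480x640 float32, m along the optical axis (not along the pixel's ray), 0 where there is no reading.
- vision.camera_info(name): a dict with "K" (3x3 intrinsics, pixels), "T" (4x4, takes a point from camera to world coordinates); the wrist camera has in their place "mount" (4x4, takes a point from camera to tool coordinates, whose origin is the TCP and whose axes are the flange's). Camera axes: x right, y up, looking along -z (the intrinsics and any distortion apply to the point x, -y, -z); pixel columns grow to the right and rows downward; lengths in m; the calibration is good to about 2 mm. The wrist camera is an equidistant fisheye: a pixel r from the principal point sees the ray r / f radians off the axis. A picture is of the moment at which its call begins: read the wrist's pose just before it. camera_info takes no time and is no camera call.
- workorder.hand_in(): hands the job in, once; it reports no verdict.
The state is a dict: "time": time; "joint_positions": joint angles; "qvel": joint speeds; "joint_efforts": joint torques, N m; "position": TCP position; "ee_rot": TCP orientation; "ft_force": force on the tool from outside, world axes, zero at the start; "ft_torque": the same for the moment, N m; "width": finger opening in m.
Only numpy, scipy, OpenCV 4.12 (cv2) and the standard library are available. Lean on these libraries where they do the work, as an engineer would, in place of code of your own. Each camera call takes 0.05 s, during which the arm holds its last target.

## Task

Lock the circuit board's tray for testing: take the red-knobbed locking pin out of the grey pin block and push it, point down, through the eyelet of the red bracket until its collar rests flat on the bracket, then let go of it. Leave the blue and black pins standing in the block.

Things in the scene. Friction and masses are not known exactly. Their poses are not given: they have to be found in the camera images.
- pin_red_knob (a point): Centre of the red plastic knob (dia 26, 50 high) of a loose steel pin, upright in one of three holes 75 mm apart in a grey block 70 x 230 x 60; which hole varies. Collar (dia 42, 5 thick) under the knob rests on the block; shank below it dia 10, 50 long, pointed. ~0.1 kg. Grip here: 25 mm below the top, 30 above the collar's underside, 80 above the shank's point. z: up along the pin.
- eyelet_red (a point): Centre of the eyelet's mouth on top of the fixed red bracket, 64 x 64, 70 mm high, on the robot's side of the board tray. Vertical brass-edged through hole, dia 24, in a 12 mm plate; below it a 30 mm hole in the tray's tongue, free depth 66 mm. z up. A like blue bracket stands 130 mm beside it; which is where varies. With the pin fully in, its knob's centre is 30 mm above this point.
- pin_blue_knob (a point): Centre of the knob of the blue pin: same shape as the red pin, standing in another hole of the same block. To be left there.
- pin_black_knob (a point): Centre of the knob of the black pin: same shape as the red pin, standing in another hole of the same block. To be left there.
Mind the look-alikes: they are no part of the job. Of the things that look like the part that bears eyelet_red, the larger one is meant. Leave any turquoise look-alike of the part that bears pin_red_knob alone.

How it is judged:
By the outcome, as a careful person would: the job done as asked, in the order asked, and still so for the second after the job is handed in, with the robot touching nothing.
It also fails if it takes over 35 s, if anything falls off the work surface, if the arm or the gripper's body presses on something with over 40 N, if the wrist force passes 120 N, or if a joint passes its speed limit or range.

## Working session

There is one attempt and no reset: what is moved stays moved. The work goes in short steps, Python scripts to look and compute and a tool call to move; the robot and the scene stay as the last step left them, time stands still between calls to the robot, and variables do not carry over. Pictures are saved under pics/ and viewed, and the job is handed in when it is done.

Besides the shell and the picture viewer there is one more tool, called after "Emit:" by a JSON object that holds its "fn" and its "kwargs", one argument or row to a line. arm_command: Moves the arm, as the interface text tells. Its arguments: {"type":"object","properties":{"moves":{"type":"array"},"grip_force":{"type":"number"}},"required":["moves"]}

```bash
mkdir -p pics; ls; python3 - <<'E'
from bench import monitor, vision, workorder
import cv2,numpy as np
s=monitor.sense();print(s)
for n in ["scene","side","wrist"]:
    im,d=vision.capture(n);cv2.imwrite(f"pics/{n}0.png",im);np.save(f"pics/{n}0.npy",d)
    print(n,vision.camera_info(n))
E
```

```text
pics
{'time': 0.0, 'joint_positions': array([-1.89938044e-02,  4.23864807e-01,  1.63072188e+00,  1.75063030e-06,
        1.08860361e+00, -1.89718490e-02]), 'qvel': array([-0.00081698,  0.0004195 ,  0.00104448, -0.00033765, -0.00208873,
        0.00017742]), 'joint_efforts': array([ 6.87376578e-04, -5.57382560e+01, -2.81743366e+01,  7.52266601e-05,
        7.21184188e-03,  1.02962622e-05]), 'position': array([6.24431678e-01, 4.08541793e-05, 2.30518207e-01]), 'ee_rot': array([-5.76010698e-04,  7.07114605e-01,  7.07098506e-01, -5.53470891e-04]), 'ft_force': array([-0.84386052, -0.80781255,  0.16019377]), 'ft_torque': array([ 0.00908268,  0.04455134, -0.02064153]), 'width': 0.08532967059679943}
scene {'K': array([[617.4960501 ,   0.        , 327.37264294],
       [  0.        , 617.4960501 , 243.5710981 ],
       [  0.        ,   0.        ,   1.        ]]), 'T': array([[ 0.5398349 , -0.72391389,  0.42956601,  1.00096989],
       [ 0.84163084,  0.45486529, -0.29112731, -0.24613937],
       [ 0.01535643,  0.51869668,  0.85482041,  1.02538928],
       [ 0.        ,  0.        ,  0.        
[... 252 characters left out ...]
     [-0.48035252, -0.61619702,  0.62414957,  0.54809679],
       [-0.00797443,  0.71466474,  0.6994217 ,  0.61696237],
       [ 0.        ,  0.        ,  0.        ,  1.        ]])}
wrist {'K': array([[371.64829954,   0.        , 310.86767145],
       [  0.        , 371.64829954, 237.74842659],
       [  0.        ,   0.        ,   1.        ]]), 'mount': array([[-6.04968275e-04,  9.64977032e-01,  2.62333683e-01,
         6.72076546e-02],
       [ 9.99999806e-01,  5.44041530e-04,  3.04881076e-04,
         1.68429580e-04],
       [ 1.51482818e-04,  2.62333816e-01, -9.64977174e-01,
        -1.42085894e-01],
       [ 0.00000000e+00,  0.00000000e+00,  0.00000000e+00,
         1.00000000e+00]])}
```

View pics/scene0.png

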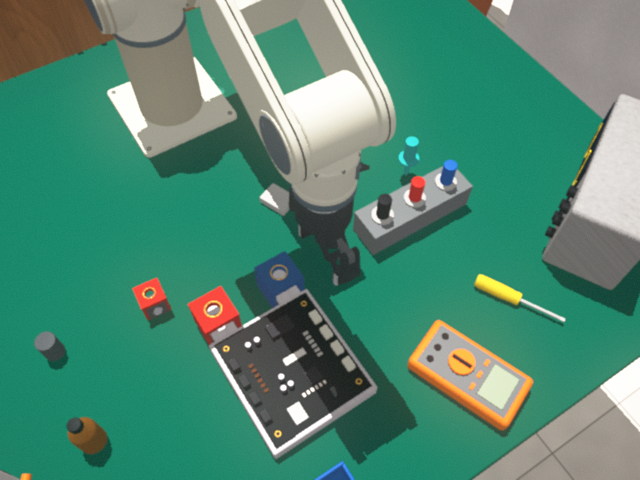

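View pics/side0.png

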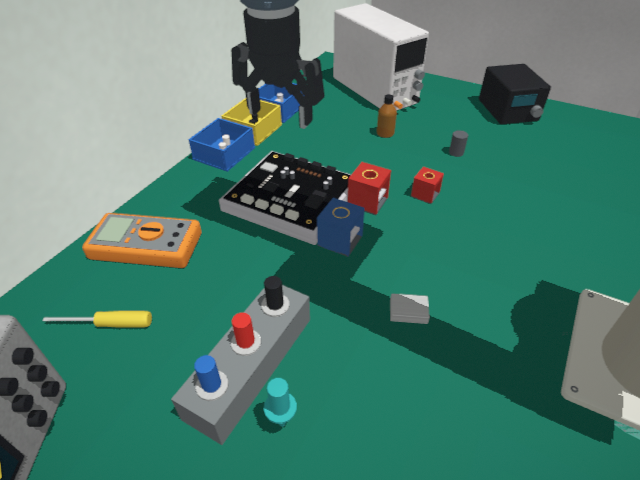

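View pics/wrist0.png

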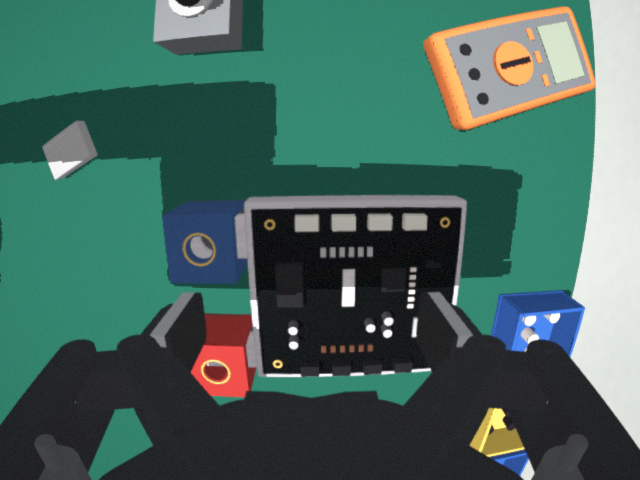

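The red pin is in the middle hole (scene 417,188; side 243,330). The target is the larger red bracket (scene 214,310; side 370,185). The turquoise look-alike stands beside the block (scene 410,150; side 280,400), and the small red bracket is at scene (150,298).

```bash
cat > h.py <<'E'
import numpy as np,cv2
from bench import monitor,vision
def pts(n,mask,d):
    I=vision.camera_info(n);K=I["K"];T=I["T"]
    v,u=np.nonzero(mask&(d>0));z=d[v,u]
    P=np.stack([(u-K[0,2])/K[0,0]*z,-(v-K[1,2])/K[1,1]*z,-z,np.ones_like(z)],1)
    return (P@T.T)[:,:3],u,v
def ray(n,uv):
    I=vision.camera_info(n);K=I["K"];T=I["T"]
    r=np.array([(uv[0]-K[0,2])/K[0,0],-(uv[1]-K[1,2])/K[1,1],-1.])
    return T[:3,3],T[:3,:3]@r
def atz(n,uv,z):
    o,r=ray(n,uv);return o+r*(z-o[2])/r[2]
def tri(uv1,uv2):
    o1,r1=ray("scene",uv1);o2,r2=ray("side",uv2)
    r1/=np.linalg.norm(r1);r2/=np.linalg.norm(r2)
    s=np.linalg.lstsq(np.stack([r1,-r2],1),o2-o1,rcond=None)[0]
    a=o1+s[0]*r1;b=o2+s[1]*r2;return (a+b)/2,np.linalg.norm(a-b)
E
python3 - <<'E'
from h import *
reg={"scene":{"knob":(400,170,432,206),"brk":(185,285,242,345),"blue":(438,155,462,188),"black":(370,190,397,220),"turq":(398,135,422,165)},
"side":{"knob":(225,310,260,352),"brk":(345,160,392,213),"blue":(192,352,222,392),"black":(262,274,288,308),"turq":(262,375,298,425)}}
for n in reg:
    im=cv2.imread(f"pics/{n}0.png");d=np.load(f"pics/{n}0.npy")
    h,s,v=[x.astype(int) for x in cv2.split(cv2.cvtColor(im,cv2.COLOR_BGR2HSV))]
    col={"knob":((h<10)|(h>170))&(s>130)&(v>60),"blue":(h>105)&(h<130)&(s>120),"black":v<60,"turq":(h>82)&(h<98)&(s>120)&(v>110)}
    col["brk"]=col["knob"]
    for k,(a,b,c,e) in reg[n].items():
        m=np.zeros(h.shape,bool);m[b:e,a:c]=1
        P,u,vv=pts(n,m&col[k],d)
        print(n,k,len(P),"px",u.mean().round(1),vv.mean().round(1),u.min(),u.max(),vv.min(),vv.max(),"med",np.median(P,0).round(4),"zmax",np.percentile(P[:,2],[2,50,98]).round(4))
        zt=np.percentile(P[:,2],95);Q=P[P[:,2]>zt-.004]
        print("   top",len(Q),Q.mean(0).round(4),Q.min(0).round(4),Q.max(0).round(4))
    # brass ring
    a,b,c,e=reg[n]["brk"]
    m=np.zeros(h.shape,bool);m[b:e,a:c]=1
    m&=(h>12)&(h<32)&(s>60)
    cnt=cv2.findNonZero(m.astype(np.uint8));P,u,vv=pts(n,m,d)
    el=cv2.fitEllipse(cv2.convexHull(cnt));print("ring",len(cnt),el,np.median(P,0).round(4),atz(n,el[0],.07).round(4))
    cv2.imwrite(f"pics/{n}_c.png",np.hstack([cv2.resize(im[b-10:b+60,a-10:a+60],(400,400)),cv2.resize(im[reg[n]["knob"][1]-15:][:70,reg[n]["knob"][0]-15:][:,:70],(400,400))]))
E
```

```text
scene knob 296 px 416.4 188.1 409 424 176 201 med [0.5248 0.272  0.1069] zmax [0.0604 0.1069 0.1182]
   top 114 [0.5206 0.2769 0.1156] [0.508  0.2644 0.1133] [0.5331 0.2896 0.1197]
scene brk 1287 px 213.3 311.8 188 240 286 343 med [ 0.5325 -0.1576  0.0697] zmax [0.021  0.0697 0.0736]
   top 833 [ 0.5273 -0.1556  0.0708] [ 0.4937 -0.1872  0.0689] [ 0.5604 -0.1226  0.0757]
scene blue 275 px 448.1 171.8 441 456 160 184 med [0.5254 0.3459 0.1065] zmax [0.0711 0.1065 0.1184]
   top 107 [0.5213 0.3512 0.1156] [0.5092 0.3394 0.1133] [0.5348 0.3645 0.121 ]
scene black 153 px 382.7 210.3 377 389 202 218 med [0.5281 0.1942 0.0941] zmax [0.0715 0.0941 0.1164]
   top 20 [0.5281 0.1959 0.1131] [0.5206 0.1887 0.1096] [0.5324 0.2033 0.1183]
scene turq 497 px 409.6 151.4 398 420 135 164 med [0.4335 0.3281 0.0709] zmax [-0.0008  0.0709  0.1083]
   top 104 [0.4305 0.3315 0.1054] [0.4169 0.319  0.1028] [0.443  0.3436 0.1107]
ring 140 ((215.3807830810547, 316.5958557128906), (45.59141159057617, 68.7905044555664), 151.24951171875) [ 0.5191 -0.1541  0.0695] [ 0.5416 -0.1581  0.07  ]
side knob 590 px 242.9
[... 357 characters left out ...]
ue 674 px 207.6 373.3 195 220 356 391 med [0.5131 0.3564 0.1077] zmax [0.0697 0.1077 0.1159]
   top 304 [0.518  0.3527 0.1142] [0.5058 0.3401 0.1116] [0.5312 0.3647 0.117 ]
side black 504 px 273.6 291.6 264 282 276 307 med [0.5128 0.2085 0.1053] zmax [0.0697 0.1053 0.1158]
   top 206 [0.5165 0.2029 0.114 ] [0.5041 0.1892 0.1111] [0.529  0.2155 0.1165]
side turq 1179 px 280.6 400.2 262 297 375 424 med [0.4232 0.3343 0.0639] zmax [-0.0015  0.0639  0.1056]
   top 343 [0.4272 0.332  0.1042] [0.4149 0.3187 0.1012] [0.4396 0.3445 0.1072]
ring 84 ((364.47271728515625, 187.62838745117188), (45.93259811401367, 57.94731521606445), 40.929161071777344) [ 0.5264 -0.1629  0.0684] [ 0.5158 -0.1107  0.07  ]
```

```bash
cat >> h.py <<'E'
from scipy.spatial.transform import Rotation as R
def rel(t):
    s=monitor.sense();q=s["ee_rot"];r=R.from_quat(q[[1,2,3,0]])
    print("t",round(s["time"],3),"pos",s["position"].round(4),"w",round(s["width"],4),"F",s["ft_force"].round(1),"M",s["ft_torque"].round(2))
    print("axes x",r.as_matrix()[:,0].round(4),"y",r.as_matrix()[:,1].round(4),"z",r.as_matrix()[:,2].round(4))
    print("rel cm",(r.inv().apply(np.array(t)-s["position"])*100).round(2))
E
python3 -c "
from h import *
rel([.5185,.2775,.2])"
python3 -c "
import cv2,numpy as np
a=cv2.imread('pics/scene_c.png');b=cv2.imread('pics/side_c.png')
cv2.imwrite('pics/crops.png',cv2.resize(np.vstack([a,b]),(600,600)))"
```

```text
t 0.15 pos [6.246e-01 1.000e-04 2.307e-01] w 0.0851 F [ 0.7 -0.8  0.6] M [0.01 0.07 0.03]
axes x [-0.  1.  0.] y [ 1.      0.     -0.0012] z [-0.0012  0.     -1.    ]
rel cm [ 27.74 -10.61   3.09]
```

View pics/crops.png

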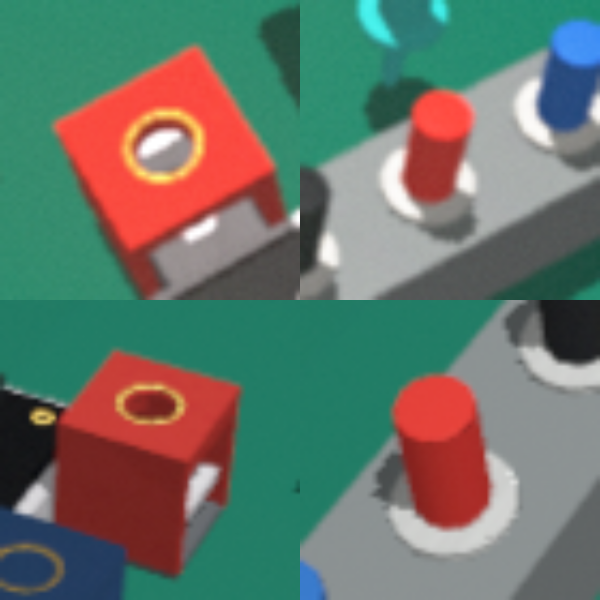

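The crops show the ring centred near scene (213.3,309.3) and side (370.0,174.3). I'll move above the pin now.

```bash
python3 -c "
from h import *
print(atz('scene',(213.3,309.3),.07),atz('side',(370,174.3),.07),tri((213.3,309.3),(370,174.3)))"
```

```text
[ 0.5276701  -0.15484478  0.07      ] [ 0.52415713 -0.15460205  0.07      ] (array([ 0.52571467, -0.155365  ,  0.06843845]), np.float64(0.002551945812496549))
```

Emit:
{"fn": "arm_command", "kwargs": {
  "moves": [
    [[5,-2,0],0,0],
    [[10,-4,0],0,0],
    [[15,-6,0.5],0,0],
    [[20,-8,1],0,0],
    [[25,-10,2],0,0],
    [[27.7,-10.6,3],0,0],
    [[27.7,-10.6,3],0,0],
    [[27.7,-10.6,3],0,0]
  ],
  "grip_force": 50
}}

```text
time: 1.15
position: [0.5187, 0.2765, 0.2009]
ee_rot: [-0.0, 0.707, 0.707, -0.001]
ft_force: [1.3, -0.6, -0.8]
width: 0.0852
```

```bash
cat >> h.py <<'E'
def wpx(p):
    s=monitor.sense();q=s["ee_rot"];r=R.from_quat(q[[1,2,3,0]])
    I=vision.camera_info("wrist");M=I["mount"];K=I["K"]
    t=r.inv().apply(np.array(p)-s["position"]);c=M[:3,:3].T@(t-M[:3,3])
    x=np.array([c[0],-c[1],-c[2]]);th=np.arctan2(np.hypot(x[0],x[1]),x[2]);ph=np.hypot(x[0],x[1])
    return K[0,2]+K[0,0]*th*x[0]/ph,K[1,2]+K[1,1]*th*x[1]/ph
E
python3 - <<'E'
from h import *
rel([.5185,.2775,.072])
pp=[wpx([.5185,y,.115]) for y in (.2025,.2775,.3525)]
im,d=vision.capture("wrist")
for p in pp: cv2.drawMarker(im,tuple(int(round(x)) for x in p),(0,255,0),0,12,1)
cv2.imwrite("pics/w1.png",im);print(pp)
E
```

```text
t 1.15 pos [0.5187 0.2765 0.2009] w 0.0852 F [ 1.3 -0.6 -0.8] M [-0.04  0.06 -0.03]
axes x [-1.e-04  1.e+00 -4.e-04] y [ 1.0e+00  1.0e-04 -1.3e-03] z [-1.3e-03 -4.0e-04 -1.0e+00]
rel cm [ 0.1   0.   12.89]
[(np.float64(310.7217832994782), np.float64(345.2183079009271)), (np.float64(310.6510386625087), np.float64(244.17238526977408)), (np.float64(310.5815556447708), np.float64(124.78318321760742))]
```

View pics/w1.png

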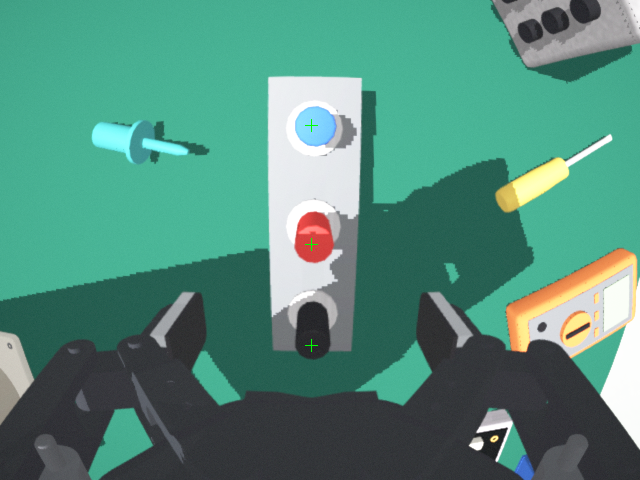

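The wrist view shows the red knob's top at about (314,245), so the estimate is good to roughly 2 mm. I'm nudging x slightly and descending.

Emit:
{"fn": "arm_command", "kwargs": {
  "moves": [
    [[0.1,0.15,4],0,0],
    [[0.1,0.15,8],0,0],
    [[0.1,0.15,11],0,0],
    [[0.1,0.15,12.8],0,0],
    [[0.1,0.15,12.8],0,0],
    [[0.1,0.15,12.8],0,0],
    [[0.1,0.15,12.8],0,120],
    [[0.1,0.15,12.8],0,120]
  ]
}}

```text
time: 2.2
position: [0.5208, 0.2775, 0.0739]
ee_rot: [-0.0, 0.707, 0.707, 0.0]
ft_force: [0.5, -0.5, -0.2]
width: 0.0516
```

Emit:
{"fn": "arm_command", "kwargs": {
  "moves": [
    [[0,0,0],0,255],
    [[0,0,0],0,255],
    [[0,0,0],0,255],
    [[0,0,0],0,255],
    [[0,0,0],0,255],
    [[0,0,0],0,255],
    [[0,0,0],0,255],
    [[0,0,0],0,255]
  ]
}}

```text
time: 3.2
position: [0.5211, 0.2777, 0.0746]
ee_rot: [0.0, 0.707, 0.707, 0.001]
ft_force: [-0.3, 0.2, 5.8]
width: 0.0251
```

```bash
python3 - <<'E'
from h import *
rel([.52,.2775,.23])
im,d=vision.capture("wrist");cv2.imwrite("pics/w2.png",im)
im,d=vision.capture("side");cv2.imwrite("pics/s2.png",im)
E
```

```text
t 3.2 pos [0.5211 0.2777 0.0746] w 0.0251 F [-0.3  0.2  5.8] M [-0.05  0.19 -0.02]
axes x [6.e-04 1.e+00 1.e-03] y [ 1.0e+00 -6.0e-04  1.2e-03] z [ 0.0012  0.001  -1.    ]
rel cm [-1.000e-02 -9.000e-02 -1.554e+01]
```

View pics/w2.png

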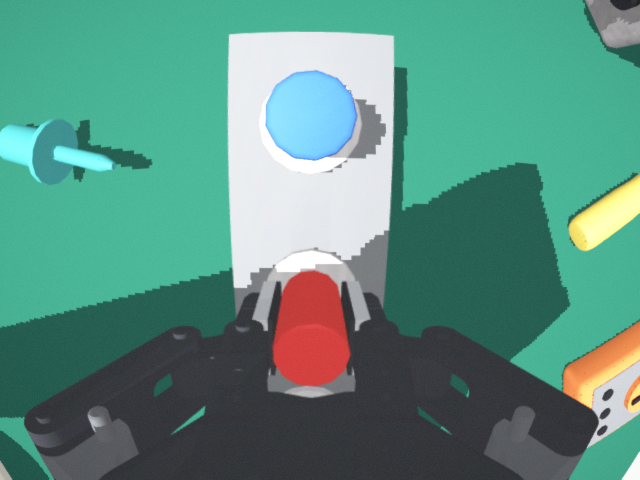

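View pics/s2.png

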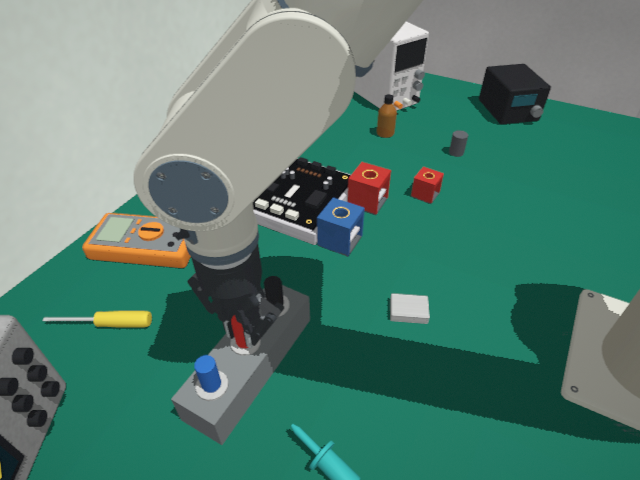

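The knob is gripped centrally (25 mm) with the neighbours untouched. The turquoise look-alike has tipped over by itself, clear of the arm. I'm lifting straight up.

Emit:
{"fn": "arm_command", "kwargs": {
  "moves": [
    [[0,0,-1],0,255],
    [[0,0,-3],0,255],
    [[0,0,-5],0,255],
    [[0,0,-8],0,255],
    [[0,0,-11],0,255],
    [[0,0,-14],0,255],
    [[0,0,-15.5],0,255],
    [[0,0,-15.5],0,255]
  ]
}}

```text
time: 4.3
position: [0.5214, 0.2779, 0.231]
ee_rot: [0.0, 0.707, 0.707, 0.002]
ft_force: [-0.2, 0.4, -0.7]
width: 0.0249
```

```bash
python3 - <<'E'
from h import *
rel([.5258,-.155,.22])
im,d=vision.capture("wrist");cv2.imwrite("pics/w3.png",im)
im,d=vision.capture("side");cv2.imwrite("pics/s3.png",im)
E
```

```text
t 4.3 pos [0.5214 0.2779 0.231 ] w 0.0249 F [-0.2  0.4 -0.7] M [ 0.01 -0.01  0.  ]
axes x [5.0e-04 1.0e+00 2.2e-03] y [ 1.0e+00 -5.0e-04  3.5e-03] z [ 0.0035  0.0022 -1.    ]
rel cm [-43.29   0.45   1.01]
```

View pics/w3.png

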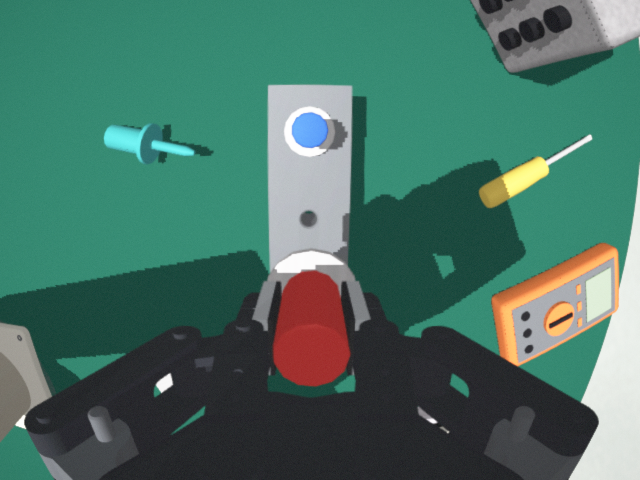

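View pics/s3.png

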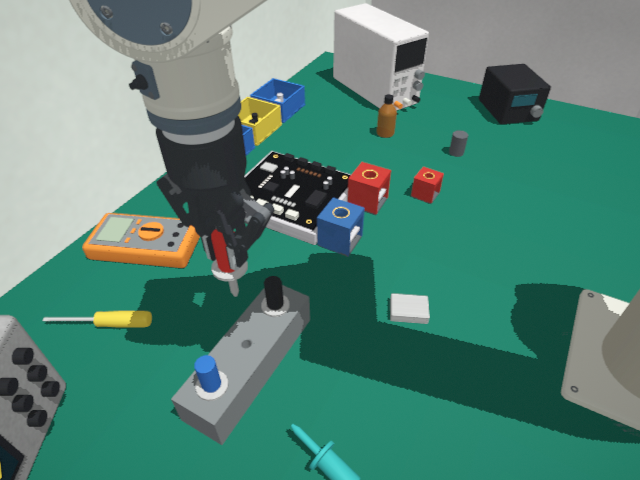

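The pin is out of the block, upright in the jaws, and blue and black are still standing. I'm traversing to the red bracket.

Emit:
{"fn": "arm_command", "kwargs": {
  "moves": [
    [[-2,0,0],0,255],
    [[-6,0.1,0],0,255],
    [[-11,0.1,0],0,255],
    [[-16,0.2,0],0,255],
    [[-21,0.2,0],0,255],
    [[-26,0.3,0],0,255],
    [[-31,0.3,0],0,255],
    [[-35,0.4,0],0,255]
  ],
  "grip_force": 60
}}

```text
time: 5.4
position: [0.5227, -0.0753, 0.2276]
ee_rot: [-0.001, 0.708, 0.706, -0.001]
ft_force: [0.6, -0.5, -0.2]
width: 0.0248
```

```bash
python3 - <<'E'
from h import *
rel([.5258,-.155,.215])
E
```

```text
t 5.4 pos [ 0.5227 -0.0753  0.2276] w 0.0248 F [ 0.6 -0.5 -0.2] M [ 0.02 -0.04  0.02]
axes x [1.8e-03 1.0e+00 5.0e-04] y [ 1.     -0.0018 -0.0022] z [-2.2e-03  5.0e-04 -1.0e+00]
rel cm [-7.97  0.33  1.26]
```

Emit:
{"fn": "arm_command", "kwargs": {
  "moves": [
    [[-3,0.1,0],0,255],
    [[-6,0.3,0.2],0,255],
    [[-8,0.3,0.8],0,255],
    [[-8,0.3,1.2],0,255],
    [[-8,0.3,1.2],0,255],
    [[-8,0.3,1.2],0,255],
    [[-8,0.3,1.2],0,255],
    [[-8,0.3,1.2],0,255]
  ]
}}

```text
time: 6.4
position: [0.5257, -0.1549, 0.2158]
ee_rot: [-0.001, 0.707, 0.707, -0.001]
ft_force: [0.4, -0.7, -1.0]
width: 0.0249
```

```bash
python3 - <<'E'
from h import *
rel([.5258,-.155,.175])
for n in("wrist","side","scene"):
    im,d=vision.capture(n);cv2.imwrite(f"pics/{n}4.png",im);np.save(f"pics/{n}4.npy",d)
E
```

```text
t 6.4 pos [ 0.5257 -0.1549  0.2158] w 0.0249 F [ 0.4 -0.7 -1. ] M [-0.    0.04 -0.05]
axes x [1.e-03 1.e+00 4.e-04] y [ 1.     -0.001  -0.0019] z [-1.9e-03  4.0e-04 -1.0e+00]
rel cm [-0.02  0.02  4.08]
```

View pics/wrist4.png

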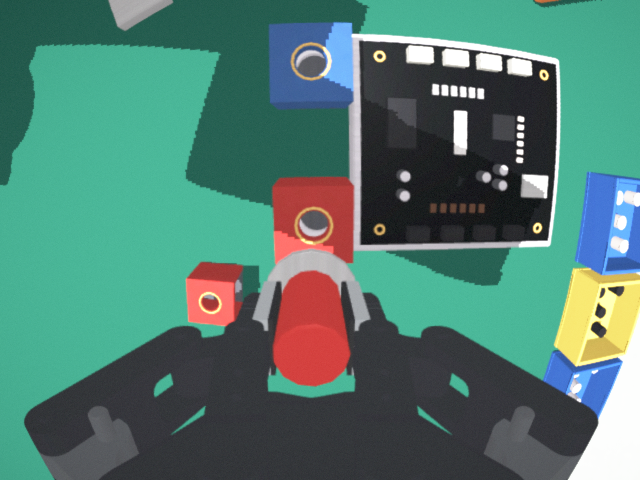

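View pics/side4.png

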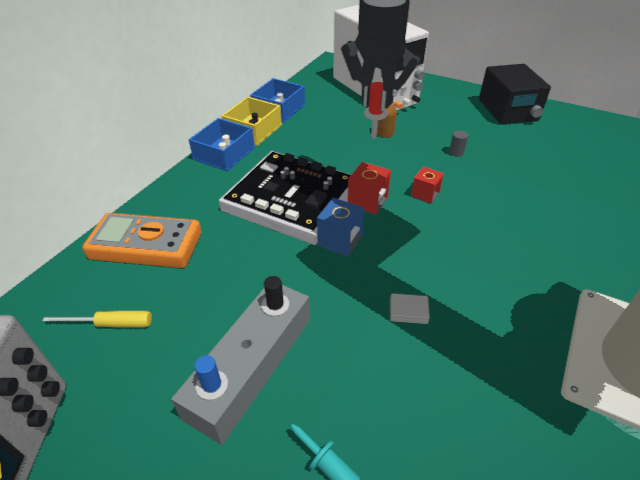

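View pics/scene4.png

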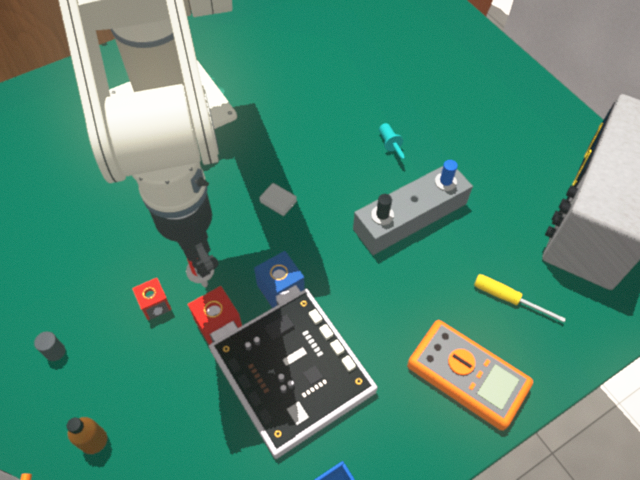

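```bash
python3 - <<'E'
from h import *
def proj(n,p):
    I=vision.camera_info(n);K=I["K"];c=np.linalg.inv(I["T"])@np.r_[p,1]
    return K[0,2]-K[0,0]*c[0]/c[2],K[1,2]+K[1,1]*c[1]/c[2]
print("wrist ring pred",wpx([.5258,-.155,.07]),wpx([.5268,-.155,.07]),wpx([.5258,-.154,.07]))
s=monitor.sense();p=s["position"]
for n in("scene","side"):
    print(n,"tip pred",proj(n,[p[0],p[1],p[2]+.016-.08]),"knob",proj(n,[p[0],p[1],p[2]+.016]))
a=cv2.imread("pics/scene4.png")[245:320,170:245];b=cv2.imread("pics/side4.png")[80:155,340:415];c=cv2.imread("pics/wrist4.png")[175:275,264:364]
cv2.imwrite("pics/c4.png",np.hstack([cv2.resize(x,(266,266),interpolation=cv2.INTER_CUBIC) for x in(a,b,c)]))
E
```

```text
wrist ring pred (np.float64(311.3457318865682), np.float64(224.2884448021283)) (np.float64(312.6036422875503), np.float64(224.28661779201155)) (np.float64(311.34352613294794), np.float64(223.06264224048917))
scene tip pred (np.float64(205.18872760814378), np.float64(286.31738549820204)) knob (np.float64(196.8325808935827), np.float64(261.34886670461253))
side tip pred (np.float64(372.3549974937719), np.float64(137.82015980199884)) knob (np.float64(375.62126281323754), np.float64(97.47156559327215))
```

View pics/c4.png

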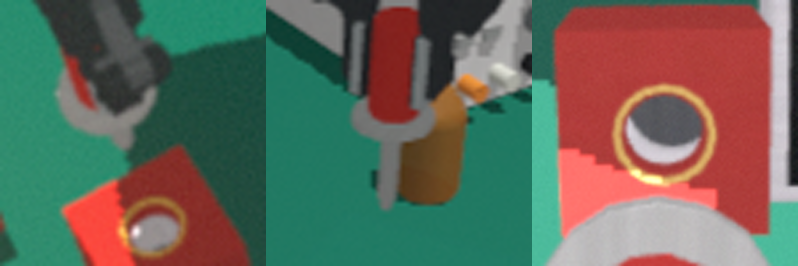

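The pin tip and ring agree across all three views: wrist ring at (313.6,225.4), scene tip at (206,287), side tip at (374,139). The target is (0.527, -0.1555). I'm descending partway into the eyelet.

Emit:
{"fn": "arm_command", "kwargs": {
  "moves": [
    [[-0.1,0.1,2],0,255],
    [[-0.1,0.1,4],0,255],
    [[-0.1,0.1,5.5],0,255],
    [[-0.1,0.1,7],0,255],
    [[-0.1,0.1,8],0,255],
    [[-0.1,0.1,9],0,255],
    [[-0.1,0.1,9.5],0,255],
    [[-0.1,0.1,9.5],0,255]
  ]
}}

```text
time: 7.55
position: [0.5263, -0.1561, 0.1204]
ee_rot: [-0.001, 0.708, 0.707, -0.001]
ft_force: [-0.3, -0.2, -0.9]
width: 0.0251
```

```bash
python3 - <<'E'
from h import *
rel([.527,-.1555,.085])
for n in("wrist","side","scene"):
    im,d=vision.capture(n);cv2.imwrite(f"pics/{n}5.png",im)
    u,v={"wrist":(220,180),"side":(310,90),"scene":(160,230)}[n];w=200 if n=="wrist" else 120
    globals()[n]=cv2.resize(im[v:v+w,u:u+w],(266,266),interpolation=cv2.INTER_CUBIC)
cv2.imwrite("pics/c5.png",np.hstack([scene,side,wrist]))
E
```

```text
t 7.55 pos [ 0.5263 -0.1561  0.1204] w 0.0251 F [-0.3 -0.2 -0.9] M [ 0.04  0.06 -0.  ]
axes x [1.5e-03 1.0e+00 6.0e-04] y [ 1.     -0.0015 -0.0024] z [-2.4e-03  6.0e-04 -1.0e+00]
rel cm [0.06 0.07 3.54]
```

View pics/c5.png

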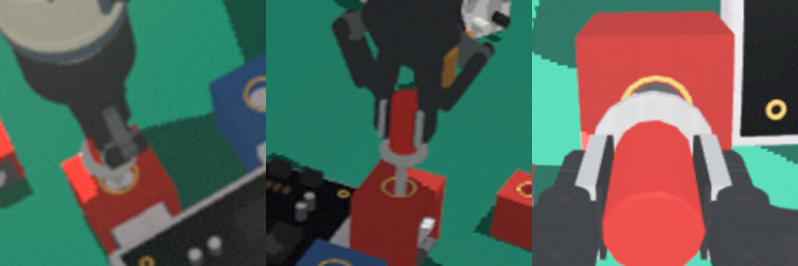

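The shank is in the eyelet with no contact force. I'm continuing down slowly.

Emit:
{"fn": "arm_command", "kwargs": {
  "moves": [
    [[0.05,0.07,0.6],0,255],
    [[0.05,0.07,1.2],0,255],
    [[0.05,0.07,1.8],0,255],
    [[0.05,0.07,2.3],0,255],
    [[0.05,0.07,2.7],0,255],
    [[0.05,0.07,3.0],0,255],
    [[0.05,0.07,3.2],0,255],
    [[0.05,0.07,3.2],0,255]
  ]
}}

```text
time: 8.7
position: [0.5274, -0.1557, 0.089]
ee_rot: [-0.001, 0.708, 0.707, -0.0]
ft_force: [-0.1, 0.1, -0.6]
width: 0.0248
```

```bash
python3 - <<'E'
from h import *
rel([.527,-.1555,.085])
E
```

```text
t 8.7 pos [ 0.5274 -0.1557  0.089 ] w 0.0248 F [-0.1  0.1 -0.6] M [0.04 0.01 0.02]
axes x [1.4e-03 1.0e+00 2.0e-04] y [ 1.     -0.0014 -0.0014] z [-1.4e-03  2.0e-04 -1.0e+00]
rel cm [ 0.02 -0.04  0.4 ]
```

Emit:
{"fn": "arm_command", "kwargs": {
  "moves": [
    [[0,0,0.1],0,255],
    [[0,0,0.15],0,255],
    [[0,0,0.2],0,255],
    [[0,0,0.25],0,255],
    [[0,0,0.3],0,255],
    [[0,0,0.35],0,255],
    [[0,0,0.4],0,255],
    [[0,0,0.4],0,255]
  ]
}}

```text
time: 9.7
position: [0.5273, -0.1557, 0.085]
ee_rot: [-0.001, 0.708, 0.707, -0.0]
ft_force: [0.0, 1.0, -0.7]
width: 0.0251
```

Emit:
{"fn": "arm_command", "kwargs": {
  "moves": [
    [[0,0,0.05],0,255],
    [[0,0,0.1],0,255],
    [[0,0,0.15],0,255],
    [[0,0,0.15],0,255],
    [[0,0,0.2],0,255],
    [[0,0,0.2],0,255],
    [[0,0,0.2],0,255],
    [[0,0,0.2],0,255]
  ]
}}

```text
time: 10.7
position: [0.5274, -0.1557, 0.0846]
ee_rot: [-0.0, 0.708, 0.707, -0.0]
ft_force: [-5.9, 2.1, 17.8]
width: 0.0244
```

```bash
python3 - <<'E'
from h import *
rel([.527,-.1555,.085])
for n in("wrist","side","scene"):
    im,d=vision.capture(n);cv2.imwrite(f"pics/{n}6.png",im)
    u,v={"wrist":(220,180),"side":(320,130),"scene":(170,250)}[n];w=200 if n=="wrist" else 100
    globals()[n]=cv2.resize(im[v:v+w,u:u+w],(266,266),interpolation=cv2.INTER_CUBIC)
cv2.imwrite("pics/c6.png",np.hstack([scene,side,wrist]))
E
```

```text
t 10.7 pos [ 0.5274 -0.1557  0.0846] w 0.0244 F [-5.9  2.1 17.8] M [0.19 0.86 0.  ]
axes x [1.4e-03 1.0e+00 1.0e-04] y [ 1.     -0.0014 -0.001 ] z [-1.e-03  1.e-04 -1.e+00]
rel cm [ 0.02 -0.04 -0.04]
```

View pics/c6.png

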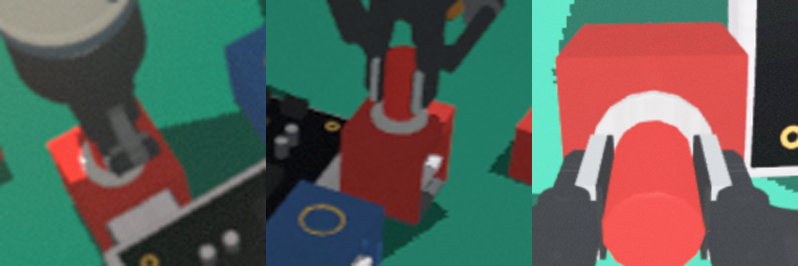

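Contact came at the predicted seated height (TCP z 0.0846, 18 N), and the collar is on the bracket. I'm releasing, then withdrawing straight up.

Emit:
{"fn": "arm_command", "kwargs": {
  "moves": [
    [[0,0,0],0,255],
    [[0,0,0],0,200],
    [[0,0,0],0,130],
    [[0,0,0],0,60],
    [[0,0,0],0,0],
    [[0,0,0],0,0],
    [[0,0,0],0,0],
    [[0,0,0],0,0]
  ]
}}

```text
time: 11.85
position: [0.5274, -0.1557, 0.0845]
ee_rot: [-0.0, 0.708, 0.707, -0.0]
ft_force: [0.3, -0.1, 0.4]
width: 0.0856
```

Emit:
{"fn": "arm_command", "kwargs": {
  "moves": [
    [[0,0,-1],0,0],
    [[0,0,-3],0,0],
    [[0,0,-6],0,0],
    [[0,0,-9],0,0],
    [[0,0,-12],0,0],
    [[0,0,-15],0,0],
    [[0,0,-16],0,0],
    [[0,0,-16],0,0]
  ]
}}

```text
time: 12.85
position: [0.5277, -0.1558, 0.245]
ee_rot: [0.0, 0.708, 0.707, -0.0]
ft_force: [1.5, 0.5, -0.0]
width: 0.0852
```

```bash
python3 - <<'E'
from h import *
rel([.527,-.1555,.085])
for n in("wrist","side","scene"):
    im,d=vision.capture(n);cv2.imwrite(f"pics/{n}7.png",im)
    if n!="wrist":
        h,s,v=[x.astype(int) for x in cv2.split(cv2.cvtColor(im,cv2.COLOR_BGR2HSV))]
        P,u,w=pts(n,((h<10)|(h>170))&(s>130)&(v>60),d)
        Q=P[(abs(P[:,0]-.527)<.03)&(abs(P[:,1]+.1555)<.03)&(P[:,2]>.08)]
        T=Q[Q[:,2]>Q[:,2].max()-.006] if len(Q) else Q
        print(n,len(Q),T.mean(0),np.percentile(Q[:,2],98) if len(Q) else 0)
E
```

```text
t 12.85 pos [ 0.5277 -0.1558  0.245 ] w 0.0852 F [ 1.5  0.5 -0. ] M [-0.03  0.04  0.01]
axes x [ 1.4e-03  1.0e+00 -3.0e-04] y [ 1.0e+00 -1.4e-03  2.0e-04] z [ 2.e-04 -3.e-04 -1.e+00]
rel cm [ 0.03 -0.07 16.  ]
side 308 [ 0.52415166 -0.15339322  0.12352425] 0.12517743088017833
scene 341 [ 0.52726769 -0.15541272  0.12566124] 0.12787285452185151
```

View pics/wrist7.png

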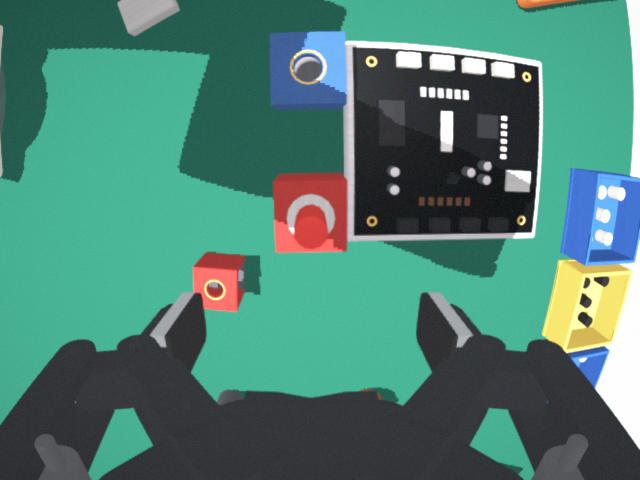

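View pics/side7.png

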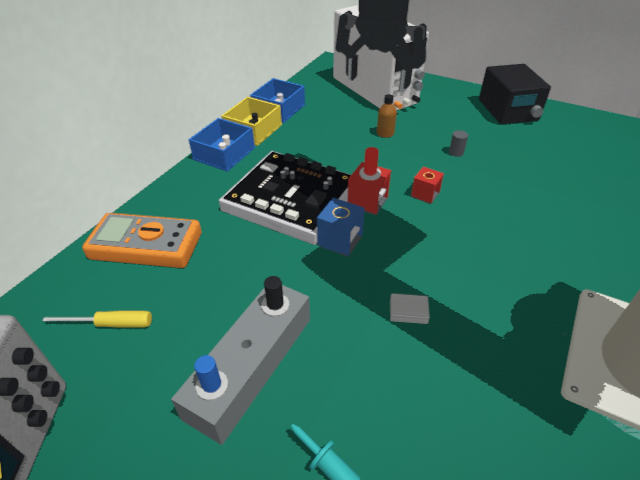

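The red pin stands in the red bracket (side 371,165; wrist 311,225) with its collar flat. The knob top is at z ≈ 0.124–0.126, where 0.125 is expected. Blue and black are still in the block and the gripper is clear, so I'm handing in.

```bash
python3 -c "
from bench import workorder
print(workorder.hand_in())"
```

```text
the job is handed in; nothing more can be done
None
```

The red-knobbed pin is in the eyelet of the larger red bracket, point down with its collar flat on top. I released it and handed the job in at about 13 s of the 35 s allowed.

- **Seating:** the collar met the bracket at the predicted height, with about 18 N at the wrist.
- **Position after release:** the scene camera's depth image puts the knob's top at (0.527, -0.155) and the side camera's at (0.524, -0.153). The top's height reads 0.124–0.126 m, where 0.125 is expected.
- **Arm and other pins:** the gripper is open and about 16 cm above its release height. The blue and black pins still stand in the block.
- **Disagreements:** the cameras differed by 2–3 mm in x throughout, which is about the calibration tolerance. The turquoise look-alike tipped over by itself near the start; the arm came nowhere near it, and it stayed on the table.

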